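# Hang the reagent shelf on the slotted bench post and load it

## Task

Hang the small white shelf on the slotted bench post: pass its two claws into the two upper slots, push it in against the post and press it down by feel until the claws are fully home and the post's spring catch snaps out over the shelf's back plate, without forcing the sheet metal. Then gently stand the larger amber bottle upright on the shelf's tray, and leave the small dropper bottle, the petri dish and the sample jar where they are.

Things in the scene. Friction and masses are not known exactly. Their poses are not given: they have to be found in the camera images.
- post: Fixed bench post: grey foot (110 x 124 mm, front edge 32 mm ahead of origin), clamp collar 42 mm high, aluminium channel mast 40 mm wide, 26 deep, top at 197. Origin: on the bench below the middle of the slotted front face; x points into the face (push the shelf in along +x), z up. All sizes are for the mast at its lowest, foremost setting: it stands 0-12 mm higher and 0-11 mm farther back
- slots (a point): On the post's slotted face, lower edge of the middle slot (height 85 mm), mast at lowest and foremost; axes as post. Face 3 mm thick, hollow behind; one column of three upright slots 9.6 mm wide, 32 mm high, pitch 40 mm; the two upper have lower edges here and 40 mm above. Mark goes with the foot: real slots 0-12 mm higher, 0-11 mm back. Pushing the shelf with 20 N is safe, 40 N bends it
- catch (a joint): Steel spring catch above the top slot, a wedge 8 mm wide: slopes from the face (177 mm high) down to 5.5 mm in front of it, flat underside at 164.5 mm (moves with the mast). Metres: 0 sprung out, 0.0055 level with the face; spring 5 to 9 N. Pressing the shelf down past it takes 8 to 18 N over about 10 mm; it snaps out over the back plate's top when home, where the claws stop hard
- shelf_grip (a point): White steel shelf bracket, about 300 g, standing on the bench on its tray. Point: middle of its upright grip rib (10 mm thick along y, 44 mm long along x; rib top 14 mm above the point), 76 mm above the shelf's underside, 36 mm ahead of the rear face; x points to the rear, z up. Home: this point 36 mm in front of the post's face at height 150 mm (mast at its lowest)
- shelf_claws (a point): On the shelf's rear face, at the underside of the lower claw's neck (11 mm above the shelf's underside); axes as shelf_grip. Claws on the middle line, 6 mm wide, 9 mm long, necks 6 mm high, this one and one 40 mm above, each with a tooth hanging 9 mm below its neck. They enter the slots while this point is 9 to 26 mm above the slots' lower edge; then down, teeth behind the face, to the stop
- shelf_tray (a point): Floor of the tray at the middle of its free front part (75 x 70 mm), where the bottle goes; 58 mm ahead of and 72 mm below shelf_grip; lip 9 mm high round it. The shelf's back plate is 34 mm wide, 89 mm high, 4 mm thick, with a 14 mm wide window 61 to 85 mm above the underside that the catch looks through until the plate's top bar has passed below it. Hung, the shelf droops 1 to 3 degrees
- bottle_mid (a point): The larger amber bottle with a black cap: 45 mm in diameter, 92 mm high, about 140 g; the point is on its axis half-way up (46 mm)
- dropper_mid (a point): Bystander: small amber dropper bottle, 31 mm in diameter, 70 mm high; point half-way up
- petri_mid (a point): Bystander: lidded petri dish, 62 mm in diameter, 12 mm high; point half-way up
- jar_mid (a point): Bystander: white-lidded sample jar, 70 mm in diameter, 103 mm high; point half-way up

How it is judged (in metres and radians):
On the way:
1. the shelf is home and locked (claws down, catch sprung out over its back plate) before the bottle is on it (z of shelf_grip in the frame of post between 0.145 and 0.1645 m and x of shelf_grip in the frame of post between -0.0425 and -0.0215 m and value of joint catch below 0.0006 m and horizontal distance between bottle_mid and shelf_grip above 0.1 m), for 0.3 s.
At the end, for the whole second after the job is handed in: the shelf hangs fully down in the two upper slots of the mast as it stands, square to the post within 0.1 rad and 5 mm to the side, the spring catch fully out over its back plate (below 0.6 mm); the larger amber bottle stands upright (within 0.12 rad) in the tray; all at rest (z of shelf_grip in the frame of post between 0.145 and 0.1645 m and x of shelf_grip in the frame of post between -0.0425 and -0.0215 m and y of shelf_grip in the frame of post between -0.005 and 0.005 m and angle between the x axis of shelf_grip and the x axis of post, either way round below 0.1 rad and value of joint catch below 0.0006 m and x of bottle_mid in the frame of shelf_grip between -0.085 and -0.025 m and y of bottle_mid in the frame of shelf_grip between -0.03 and 0.03 m and z of bottle_mid in the frame of shelf_grip between -0.034 and -0.018 m and angle between bottle_mid's own z axis and vertical below 0.12 rad and linear speed of each of amber_a, shelf below 0.02 m/s); the robot touches nothing.
It fails at once if the shelf is forced against the post while it is being hung (contact forces adding up to over 60 N) (contact force between shelf and post above 60 N and horizontal distance between bottle_mid and shelf_grip above 0.1 m).
It fails at once if the bottle is slammed down (over 40 N on the shelf) (contact force between amber_a and shelf above 40 N).
It fails at once if the dropper bottle, the petri dish or the jar is pushed away (over 20 mm) (distance of any of dropper_mid, petri_mid, jar_mid from where it was at the start of the episode above 0.02 m).
It also fails if it takes over 54 s, if anything falls off the work surface, if the arm or the gripper's body presses on something with over 40 N, if the wrist force passes 120 N, or if a joint passes its speed limit or range.

## Robot

A 6-joint arm with a two-finger parallel gripper is mounted at the origin on a cart in front of the work surface, level with it; the furniture and walls round the work are solid. World frame = base frame: x ahead of the robot, y to its left, z up, the work surface at z = 0. Lengths are in mm, angles in rad, forces in N, time in s.
With the tool pointing down it reaches from about 275 to 1000 mm from the base axis. Payload 8.4 kg.
Tool frame: the origin (TCP) lies midway between the tips of the shut fingers; the grasp point (between the pads) lies 19 mm behind it; y points along the fingers, z is the direction in which the jaws open and shut, and the axes are right-handed (so a half turn about y gives the same grasp; the last joint's range is limited). The gripper opens to 85 mm and grips with 20 to 120 N. Pads are 22 mm wide; open, the fingers measure 114 mm over their backs; the gripper's body (76 mm by 85 mm) begins 54 mm behind the grasp point. The pads swing forward as they close: fully open they stand 13 mm farther back than shut.
Start: joints at [-1.225, 0.353, 1.633, -0, 1.155, -0.002], TCP at [213.018, -587.581, 231.281] pointing down, gripper open.
Joint ranges: [-2.63, 2.63], [-0.92, 2.1], [0.06, 2.66], [-1.3, 4.44], [0, 2.69], [-3.02, 3.02]. Speed limits (rad/s): [2.22, 2.22, 2.79, 3.14, 3.14, 3.14].

## Interface

Orientations are given as [roll, pitch, yaw] about the fixed x, y, z axes, in that order (R = Rz(yaw) Ry(pitch) Rx(roll)).
In Python, from rig import r gives the robot as it stands. The module is installed in compiled form; this text tells all that it offers.
- The arm moves only by the tool apply_moves, never from a script. Its argument "plan" is text: rows parted by semicolons, each of 7 numbers parted by spaces: the shift along the tool's x, y, z in cm, then the turn, a rotation vector about the tool's x, y, z in degrees, then the closure, from 0 (fully open) to 1 (shut). A call has 1 to 20 rows; each row shifts and turns the pose as measured when the row begins, along the tool's axes as they then stand; what a row does not reach is not made up. A row lasts 1/10 s, in which the tool goes at most 50 mm and 8.59 degrees, less where a joint would pass 70% of its speed; a pose out of reach is approached as far as the arm can. A call is refused whole if a number of a shift passes 5 or a number of a turn 8.59, either way. A call with a gripper value outside its range is refused whole. The fingers move at their own pace and stop on an object; "squeeze" is the grip in N (left out, the last holds). Time passes only in rows, so rows that do not move let the fingers close. It gives the time, the measured TCP pose, the force and the opening at its end, in the units of the state.
- r.sense(): the state, without advancing time (a new reading comes with each control period).
- r.grab_frame(name): name is "scene" or "top" or "wrist"; returns the picture (384x512x3 uint8, blue, green, red); there is no depth.
- r.get_calibration(name): a dict with "vertical_fov" (degrees; the focal length in pixels is half the picture's height over the tangent of half this angle, whatever the lens; pixels are square), "cx", "cy" (the principal point, pixels), "R" (3x3) and "t" (3): a world point X has camera coordinates R X + t; the wrist camera has in their place "hand_eye" (4x4, takes a point from camera to tool coordinates, whose origin is the TCP and whose axes are the tool frame's). Camera axes: x right, y down, z forward; pixel columns grow to the right and rows downward; lengths in mm; the calibration is good to about 2 mm. A picture is of the moment at which its call begins: read the wrist's pose just before it. get_calibration takes no time and is no camera call.
- r.sign_off(): hands the job in, once; it reports no verdict.
The state is a dict: "clock": time; "qpos": joint angles; "qvel": joint speeds; "joint_efforts": joint torques, N m; "eef_pos": TCP position; "tcp_rot": TCP orientation; "contact_force": force on the tool from outside, world axes, zero at the start; "wrist_torque": the same for the moment, N m; "opening": opening from 0.0 (shut) to 1.0 (fully open).
Only numpy, scipy, OpenCV 4.12 (cv2) and the standard library are available. Lean on these libraries where they do the work, as an engineer would, in place of code of your own. Each camera call takes 0.05 s, during which the arm holds its last target. There are 200 camera calls.

## Working session

There is one attempt and no reset: what is moved stays moved. The work goes in short steps, Python scripts to look and compute and a tool call to move; the robot and the scene stay as the last step left them, time stands still between calls to the robot, and variables do not carry over. Pictures are saved under pics/ and viewed, about 8 in all and at most 12, crops included, and the job is handed in when it is done.

Besides the shell and the picture viewer there is one more tool, called after "Request:" by a JSON object that holds its "fn" and its "kwargs". apply_moves: Moves the arm, as the interface text tells. Its arguments: {"type":"object","properties":{"plan":{"type":"string"},"squeeze":{"type":"number"}},"required":["plan"]}

```bash
mkdir -p pics; python3 - <<'E'
from rig import r
import cv2,numpy as np
np.set_printoptions(precision=4,suppress=True)
s=r.sense();print(s)
for n in("scene","top","wrist"):
    print(n,r.get_calibration(n)); cv2.imwrite(f"pics/{n}0.png",r.grab_frame(n))
a=cv2.imread("pics/scene0.png");b=cv2.imread("pics/top0.png")
cv2.imwrite("pics/a.png",cv2.resize(a,(800,600),interpolation=cv2.INTER_CUBIC));cv2.imwrite("pics/b.png",cv2.resize(b,(800,600),interpolation=cv2.INTER_CUBIC))
E
```

```text
{'clock': 0.0, 'qpos': array([-1.2254,  0.3536,  1.6341,  0.    ,  1.1552, -0.0024]), 'qvel': array([-0.0001,  0.001 ,  0.0019,  0.0008,  0.0008, -0.0006]), 'joint_efforts': array([ -0.0033, -60.526 , -34.2072,  -0.    ,   0.0094,  -0.0001]), 'eef_pos': array([ 212.8683, -587.1186,  230.5694]), 'tcp_rot': array([-1.5722,  0.    , -2.7938]), 'contact_force': array([ 0.5974,  0.2382, -0.4802]), 'wrist_torque': array([-0.0633,  0.0263,  0.0481]), 'opening': 0.9986354637202306}
scene {'vertical_fov': 48.403403497320625, 'cx': 257.9765441064857, 'cy': 187.3985687919713, 'R': array([[-0.8323, -0.5543, -0.0028],
       [-0.4251,  0.6417, -0.6383],
       [ 0.3556, -0.5301, -0.7698]]), 't': array([557.8619, 189.5247, 821.0021])}
top {'vertical_fov': 45.78500896188045, 'cx': 258.5693775191095, 'cy': 190.24911493818317, 'R': array([[ 0.0094, -0.9996, -0.0278],
       [-0.9944, -0.0064, -0.1052],
       [ 0.1049,  0.0286, -0.9941]]), 't': array([ 184.4037,  566.5127, 1074.3362])}
wrist {'vertical_fov': 69.03736629432615, 'cx': 253.44135225600937, 'cy': 195.44623681143642, 'hand_eye': array([[   0.0003,    0.9512,    0.3085,  -79.5417],
       [  -0.    ,   -0.3085,    0.9512, -143.343 ],
       [   1.    ,   -0.0003,   -0.0001,   -1.186 ],
       [   0.    ,    0.    ,    0.    ,    1.    ]])}
```

View pics/a.png

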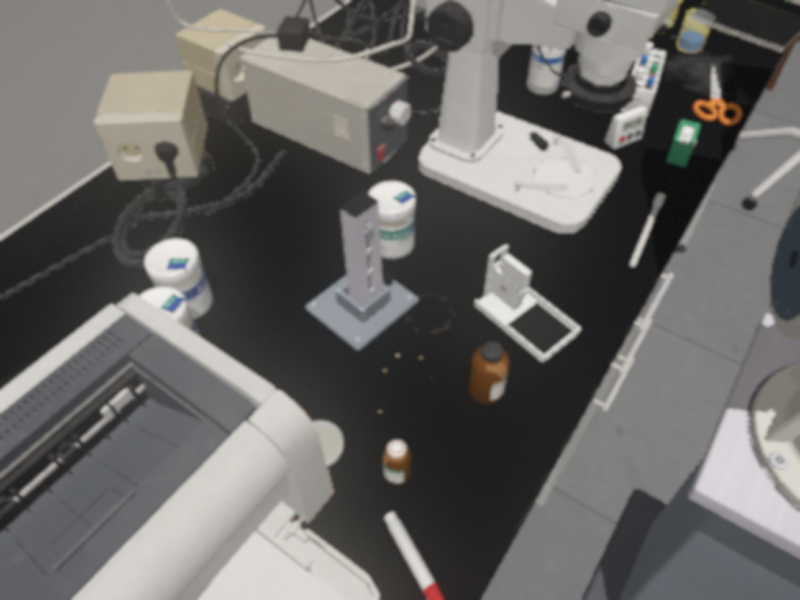

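View pics/b.png

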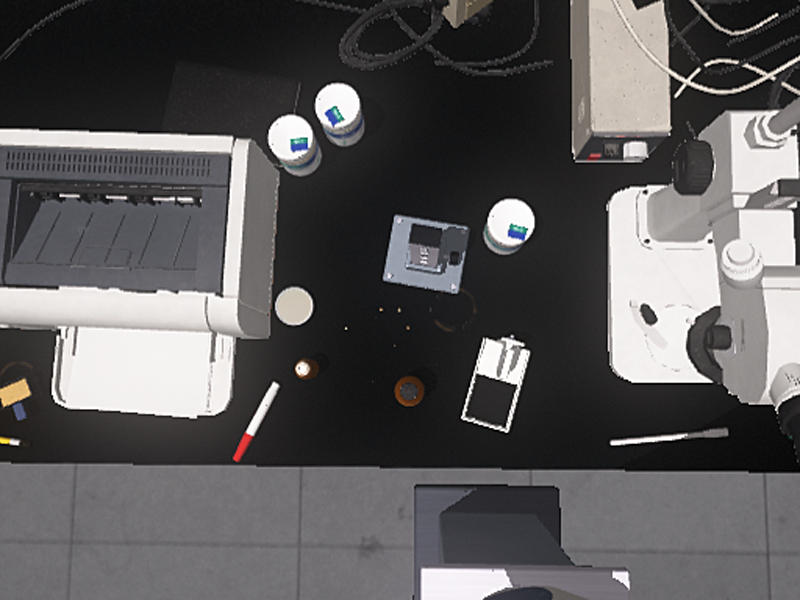

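The scene view shows the post (about 360,260), the shelf (525,300), the amber bottle (490,375) and the dropper (397,460). In the top view they are at (425,255), (500,370), (408,390) and (305,368), with the petri dish at (293,306). Next I'll crop closer.

```bash
python3 - <<'E'
import cv2,numpy as np
b=cv2.imread("pics/top0.png")
# scale 6: post crop origin (240,130) 66x98 ; shelf crop origin (288,208) 
p=b[130:230,240:306];q=b[205:285,250:346]
z=lambda i,s:cv2.resize(i,None,fx=s,fy=s,interpolation=cv2.INTER_CUBIC)
P=z(p,6)[:590];Q=z(q,4)
# post 396x600, shelf 384x320 + scene crop
sc=cv2.imread("pics/scene0.png")[115:225,205:265]
S=z(sc,2.5)
out=np.zeros((600,800,3),np.uint8);out[:590,:396]=P;out[:320,400:784]=Q;out[325:325+S.shape[0],400:400+S.shape[1]]=S
cv2.imwrite("pics/c.png",out)
E
```

```text
(no output)
```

View pics/c.png

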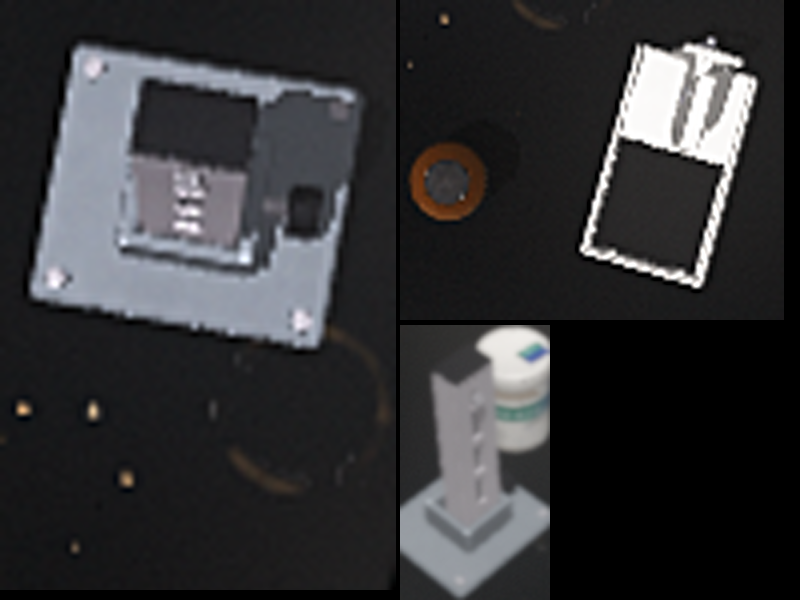

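The crop shows the foot corners at (78,43), (360,92), (320,348) and (33,297). The mast top's front edge runs from (132,155) to (247,165). The tray's lip corners are at (583,253), (700,287), (757,78) and (640,45), the rib runs about (712,65) to (700,140), and the bottle cap is at (447,181).

```bash
cat > h.py <<'E'
import numpy as np,cv2
from rig import r
from scipy.spatial.transform import Rotation as Ro
np.set_printoptions(precision=3,suppress=True)
def ray(n,px,s=None):
    c=r.get_calibration(n);f=192/np.tan(np.radians(c["vertical_fov"]/2))
    d=np.array([(px[0]-c["cx"])/f,(px[1]-c["cy"])/f,1.])
    if n=="wrist":
        H=np.array(c["hand_eye"]);R=Ro.from_euler('xyz',s["tcp_rot"]).as_matrix()
        return R@H[:3,3]+s["eef_pos"],R@H[:3,:3]@d
    R=np.array(c["R"]);return -R.T@np.array(c["t"]),R.T@d
def atz(n,px,z,s=None):
    o,d=ray(n,px,s);return o+d*(z-o[2])/d[2]
def proj(n,X,s=None):
    c=r.get_calibration(n);f=192/np.tan(np.radians(c["vertical_fov"]/2))
    if n=="wrist":
        H=np.array(c["hand_eye"]);R=Ro.from_euler('xyz',s["tcp_rot"]).as_matrix()
        p=H[:3,:3].T@(R.T@(np.asarray(X)-s["eef_pos"])-H[:3,3])
    else: p=np.array(c["R"])@X+np.array(c["t"])
    return np.array([c["cx"]+f*p[0]/p[2],c["cy"]+f*p[1]/p[2]])
E
python3 - <<'E'
from h import *
P=lambda p,z:atz("top",(240+p[0]/6-.4,130+p[1]/6-.4),z)
Q=lambda p,z:atz("top",(250+(p[0]-400)/4-.4,205+p[1]/4-.4),z)
for z in(10,15):
    c=np.array([P(p,z)[:2] for p in[(78,43),(360,92),(320,348),(33,297)]]);d=np.roll(c,-1,0)-c
    print("foot",z,c,np.hypot(*d.T),[np.arctan2(*d[0][::-1])+np.pi/2,np.arctan2(*(-d[1][::-1])),np.arctan2(*d[2][::-1])-np.pi/2,np.arctan2(*d[3][::-1])])
    y=np.arctan2(*( (c[0]+c[1]-c[2]-c[3])[::-1])); fm=(c[2]+c[3])/2
    print(y, "origin", fm+32*np.array([np.cos(y),np.sin(y)]))
print("mast",[P(p,203) for p in[(132,155),(247,165)]])
c=np.array([Q(p,13)[:2] for p in[(640,45),(757,78),(700,287),(583,253)]]);d=np.roll(c,-1,0)-c
print("tray",c,np.hypot(*d.T)); y=np.arctan2(*( (c[0]+c[1]-c[2]-c[3])[::-1]));print(y)
print("rib",Q((712,65),90),Q((700,140),90))
print("bottle",Q((447,181),92))
t=lambda p,z:atz("top",(p[0]/1.5625-.2,p[1]/1.5625-.2),z)
print("dropper",t((303,368),70),"petri",t((293,306),12),"jar",t((516,219),103))
E
```

```text
foot 10 [[702.61  205.843]
 [682.158  87.845]
 [574.558 104.35 ]
 [595.123 223.39 ]] [119.757 108.859 120.803 108.91 ] [np.float64(-0.1716248715768922), np.float64(-0.15220639446416367), np.float64(-0.17107332996812374), np.float64(-0.16182318827021616)]
-0.15701592489793054 origin [616.447 158.866]
foot 15 [[701.48  205.626]
 [681.119  88.154]
 [573.998 104.586]
 [594.472 223.096]] [119.224 108.374 120.265 108.425] [np.float64(-0.17162487157689177), np.float64(-0.15220639446416356), np.float64(-0.17107332996812397), np.float64(-0.1618231882702161)]
-0.1570159248979305 origin [615.841 158.837]
mast [array([619.646, 178.385, 203.   ]), array([616.319, 138.673, 203.   ])]
tray [[504.7    63.546]
 [485.102  -7.749]
 [358.696  27.709]
 [378.216  98.346]] [ 73.94  131.285  73.284 131.184]
-0.2709852054389638
rib [489.79   29.072  90.   ] [447.204  36.137  90.   ]
bottle [422.711 179.587  92.   ]
dropper [454.223 338.356  70.   ] petri [552.559 366.633  12.   ] jar [674.686  23.887 103.   ]
```

```bash
cat >> h.py <<'E'
def rows(target,yaw,n,pos=None,y0=None):
    """suggest n rows: straight to target (mm), tool down, x axis at yaw; from the measured pose"""
    s=r.sense();pos=s["eef_pos"] if pos is None else np.array(pos,float)
    R=Ro.from_euler('xyz',s["tcp_rot"]) if y0 is None else Ro.from_euler('xyz',[-np.pi/2,0,y0])
    Rt=Ro.from_euler('xyz',[-np.pi/2,0,yaw]);rv=(R.inv()*Rt).as_rotvec();d=(np.array(target)-pos)/n
    for i in range(n):
        Ri=R*Ro.from_rotvec(rv*i/n)
        print(np.round(Ri.inv().apply(d)/10,2),np.round(np.degrees(rv/n),2))
    return
E
python3 - <<'E'
from h import *
rows((320,-240,290),-1.4,10)
print()
rows((425,47,270),-.271,9,(320,-240,290),-1.4)
E
```

```text
[-2.19 -0.59 -2.9 ] [ 0.01 -7.99 -0.  ]
[-2.57 -0.59 -2.57] [ 0.01 -7.99 -0.  ]
[-2.9  -0.59 -2.19] [ 0.01 -7.99 -0.  ]
[-3.18 -0.59 -1.76] [ 0.01 -7.99 -0.  ]
[-3.39 -0.59 -1.3 ] [ 0.01 -7.99 -0.  ]
[-3.54 -0.59 -0.82] [ 0.01 -7.99 -0.  ]
[-3.62 -0.59 -0.32] [ 0.01 -7.99 -0.  ]
[-3.63 -0.59  0.19] [ 0.01 -7.99 -0.  ]
[-3.57 -0.59  0.69] [ 0.01 -7.99 -0.  ]
[-3.44 -0.59  1.18] [ 0.01 -7.99 -0.  ]

[-2.94  0.22  1.69] [-0.   -7.19  0.  ]
[-2.71  0.22  2.05] [-0.   -7.19  0.  ]
[-2.43  0.22  2.37] [-0.   -7.19  0.  ]
[-2.12  0.22  2.66] [-0.   -7.19  0.  ]
[-1.77  0.22  2.9 ] [-0.   -7.19  0.  ]
[-1.39  0.22  3.1 ] [-0.   -7.19  0.  ]
[-0.99  0.22  3.25] [-0.   -7.19  0.  ]
[-0.58  0.22  3.35] [-0.   -7.19  0.  ]
[-0.16  0.22  3.39] [-0.   -7.19  0.  ]
```

Request:
{"fn": "apply_moves", "kwargs": {"plan": "-2.2 -0.6 -2.9 0 -8 0 0; -2.6 -0.6 -2.6 0 -8 0 0; -2.9 -0.6 -2.2 0 -8 0 0; -3.2 -0.6 -1.8 0 -8 0 0; -3.4 -0.6 -1.3 0 -8 0 0; -3.5 -0.6 -0.8 0 -8 0 0; -3.6 -0.6 -0.3 0 -8 0 0; -3.6 -0.6 0.2 0 -8 0 0; -3.6 -0.6 0.7 0 -8 0 0; -3.4 -0.6 1.2 0 -8 0 0"}}

```text
clock: 1.15
eef_pos: [313.1, -227.4, 289.8]
tcp_rot: [-1.572, 0.005, -1.35]
contact_force: [0.2, -0.8, 0.5]
opening: 1.0
```

```bash
python3 - <<'E'
from h import *
rows((425,47,270),-.271,11)
E
```

```text
[-2.21  0.19  1.54] [-0.01 -5.62 -0.02]
[-2.05  0.19  1.75] [-0.01 -5.62 -0.02]
[-1.87  0.19  1.94] [-0.01 -5.62 -0.02]
[-1.67  0.19  2.11] [-0.01 -5.62 -0.02]
[-1.45  0.18  2.27] [-0.01 -5.62 -0.02]
[-1.23  0.18  2.4 ] [-0.01 -5.62 -0.02]
[-0.98  0.18  2.51] [-0.01 -5.62 -0.02]
[-0.73  0.18  2.59] [-0.01 -5.62 -0.02]
[-0.48  0.18  2.65] [-0.01 -5.62 -0.02]
[-0.22  0.18  2.69] [-0.01 -5.62 -0.02]
[0.05 0.18 2.69] [-0.01 -5.62 -0.02]
```

Tracking is good.

Request:
{"fn": "apply_moves", "kwargs": {"plan": "-2.2 0.2 1.5 0 -5.6 0 0; -2 0.2 1.8 0 -5.6 0 0; -1.9 0.2 1.9 0 -5.6 0 0; -1.7 0.2 2.1 0 -5.6 0 0; -1.4 0.2 2.3 0 -5.6 0 0; -1.2 0.2 2.4 0 -5.6 0 0; -1 0.2 2.5 0 -5.6 0 0; -0.7 0.2 2.6 0 -5.6 0 0; -0.5 0.2 2.6 0 -5.6 0 0; -0.2 0.2 2.7 0 -5.6 0 0; 0 0.2 2.7 0 -5.6 0 0; 0 0 0 0 0 0 0; 0 0 0 0 0 0 0"}}

```text
clock: 2.45
eef_pos: [420.6, 64.8, 268.5]
tcp_rot: [-1.568, 0.0, -0.219]
contact_force: [-0.9, 0.5, 0.0]
opening: 1.002
```

```bash
python3 - <<'E'
from h import *
import pickle
s=r.sense();im=r.grab_frame("wrist");print(s["eef_pos"],s["tcp_rot"])
pickle.dump(s,open("s1.pkl","wb"));cv2.imwrite("pics/w1r.png",im)
cv2.imwrite("pics/w1.png",cv2.resize(im,(800,600),interpolation=cv2.INTER_CUBIC))
E
```

```text
[420.596  64.803 268.538] [-1.568  0.    -0.219]
```

View pics/w1.png

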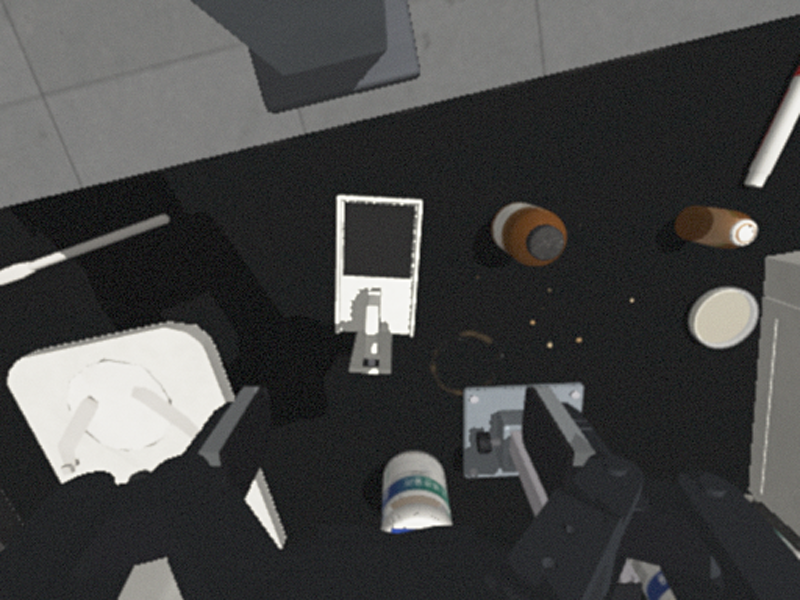

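The wrist view shows tray corners at (338,196), (422,200), (413,335) and (335,333), with the rib top along about (376,292) to (373,333). The foot's front edge runs (463,390) to (583,383), and the bottle cap is at (546,243).

```bash
python3 - <<'E'
from h import *
import pickle
s=pickle.load(open("s1.pkl","rb"))
w=lambda p,z:atz("wrist",(p[0]*.64-.2,p[1]*.64-.2),z,s)
c=np.array([w(p,13)[:2] for p in[(335,333),(413,335),(422,200),(338,196)]]);d=np.roll(c,-1,0)-c
print(c,np.hypot(*d.T),np.arctan2(*( (c[0]+c[1]-c[2]-c[3])[::-1])))
e=d[3]/np.hypot(*d[3]),d[1]/np.hypot(*d[1]);print(e)
print("rib",w((376,292),90),w((373,333),90))
print("foot",w((463,390),10),w((583,383),10),"bot",w((546,243),92))
# predicted grip, projected back at several hypotheses
for nm in("tray",):
    fm=(c[2]+c[3])/2; 
    for a in(-.271,-.23):
        u=np.array([np.cos(a),np.sin(a)]);print(a,"grip from front",fm+u*97,"from rear",(c[0]+c[1])/2-36*u)
b=cv2.imread("pics/w1r.png")[115:250,205:280]
cv2.imwrite("pics/d.png",cv2.resize(b,None,fx=4.4,fy=4.4,interpolation=cv2.INTER_CUBIC))
E
```

```text
[[483.869  -8.894]
 [502.685  65.29 ]
 [377.964  99.812]
 [358.284  27.66 ]] [ 76.533 129.41   74.787 130.797] -0.27667023241848204
(array([ 0.96 , -0.279]), array([-0.964,  0.267]))
rib [431.074  48.289  90.   ] [463.388  38.145  90.   ]
foot [574.92 102.96  10.  ] [594.063 224.797  10.   ] bot [421.39  179.488  92.   ]
-0.271 grip from front [461.584  37.769] from rear [458.591  37.835]
-0.23 grip from front [462.57   41.622] from rear [458.225  36.405]
```

View pics/d.png

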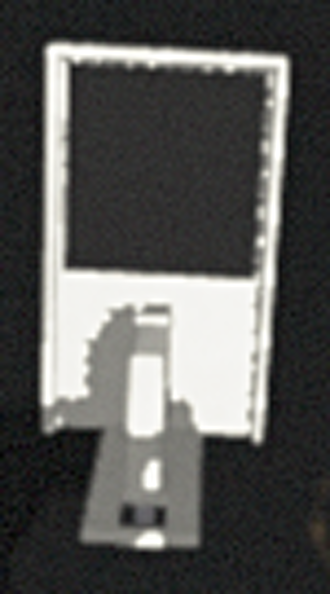

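```bash
python3 - <<'E'
from h import *
import pickle
s=pickle.load(open("s1.pkl","rb"))
w=lambda p,z:atz("wrist",(205+p[0]/4.4-.4,115+p[1]/4.4-.4),z,s)
for p in[(147,355),(147,435)]:print(w(p,90))
print("plate top",w((80,541),89),w((198,545),89))
rows((461,37,150),-.272,6)
E
```

```text
[440.974  42.903  90.   ]
[463.951  37.359  90.   ]
plate top [492.168  10.501  89.   ] [500.933  43.632  89.   ]
[ 0.76  1.97 -0.31] [-0.03  0.49 -0.  ]
[ 0.76  1.98 -0.3 ] [-0.03  0.49 -0.  ]
[ 0.76  1.98 -0.29] [-0.03  0.49 -0.  ]
[ 0.77  1.98 -0.29] [-0.03  0.49 -0.  ]
[ 0.77  1.98 -0.28] [-0.03  0.49 -0.  ]
[ 0.77  1.98 -0.27] [-0.03  0.49 -0.  ]
```

The rib's front end and the plate agree on a grip point of (461, 37) with yaw -0.272. I'll descend to it.

Request:
{"fn": "apply_moves", "kwargs": {"plan": "0.8 2 -0.3 0 0.5 0 0; 0.8 2 -0.3 0 0.5 0 0; 0.8 2 -0.3 0 0.5 0 0; 0.8 2 -0.3 0 0.5 0 0; 0.8 2 -0.3 0 0.5 0 0; 0.7 1.9 -0.2 0 0.5 0 0; 0 0 0 0 0 0 0; 0 0 0 0 0 0 0"}}

```text
clock: 3.3
eef_pos: [462.5, 29.4, 147.7]
tcp_rot: [-1.567, -0.003, -0.29]
contact_force: [0.2, 0.0, -0.6]
opening: 0.999
```

```bash
python3 - <<'E'
from h import *
rows((461,37,60),-.272,5)
E
```

```text
[-0.08  1.75  0.13] [-0.04 -0.21  0.03]
[-0.08  1.75  0.13] [-0.04 -0.21  0.03]
[-0.07  1.75  0.13] [-0.04 -0.21  0.03]
[-0.07  1.75  0.14] [-0.04 -0.21  0.03]
[-0.07  1.75  0.14] [-0.04 -0.21  0.03]
```

Request:
{"fn": "apply_moves", "kwargs": {"plan": "-0.3 0 0.7 0 -1 0 0; 0 2 0 0 0 0 0; 0 2 0 0 0 0 0; 0 2 0 0 0 0 0; 0 1.8 0 0 0 0 0; 0 0.5 0 0 0 0 0; 0 0 0 0 0 0 0"}}

```text
clock: 4.0
eef_pos: [465.8, 40.3, 70.5]
tcp_rot: [-1.562, -0.015, -0.269]
contact_force: [0.7, 0.6, 0.7]
opening: 1.003
```

```bash
python3 - <<'E'
from h import *
rows((461,37,60),-.272,1)
E
```

```text
[-0.39  1.04 -0.46] [-0.49  0.2   0.84]
```

Request:
{"fn": "apply_moves", "kwargs": {"plan": "-0.4 1 -0.4 -0.5 0.2 0.8 0; 0 0 0 0 0 0 0; 0 0 0 0 0 0 0"}}

```text
clock: 4.3
eef_pos: [462.1, 37.9, 62.1]
tcp_rot: [-1.57, -0.003, -0.271]
contact_force: [0.8, -0.1, -0.0]
opening: 1.0
```

```bash
python3 - <<'E'
from h import *
rows((461,37,60),-.272,1)
E
```

```text
[-0.08  0.21 -0.11] [-0.02  0.03  0.17]
```

Now I'll close the gripper.

Request:
{"fn": "apply_moves", "kwargs": {"plan": "0 0.2 0 0 0 0.2 0.5; 0 0 0 0 0 0 1; 0 0 0 0 0 0 1; 0 0 0 0 0 0 1; 0 0 0 0 0 0 1; 0 0 0 0 0 0 1; 0 0 0 0 0 0 1; 0 0 0 0 0 0 1", "squeeze": 60}}

```text
clock: 5.1
eef_pos: [462.1, 37.7, 60.5]
tcp_rot: [-1.57, 0.0, -0.272]
contact_force: [0.3, -0.3, -3.6]
opening: 0.11
```

The rib is gripped (opening about 10 mm). Before moving on, I'll zoom into the stored images to get the mast height and depth.

```bash
python3 - <<'E'
import cv2,numpy as np
z=lambda i,s:cv2.resize(i,None,fx=s,fy=s,interpolation=cv2.INTER_CUBIC)
S=z(cv2.imread("pics/scene0.png")[122:196,214:254],8)
T=z(cv2.imread("pics/top0.png")[139:175,258:286],16)
out=np.zeros((600,800,3),np.uint8);out[:592,:320]=S;out[:576,330:330+448]=T
g=out.astype(float)*1.3;cv2.imwrite("pics/e.png",np.clip(g,0,255).astype(np.uint8))
E
```

```text
(no output)
```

View pics/e.png

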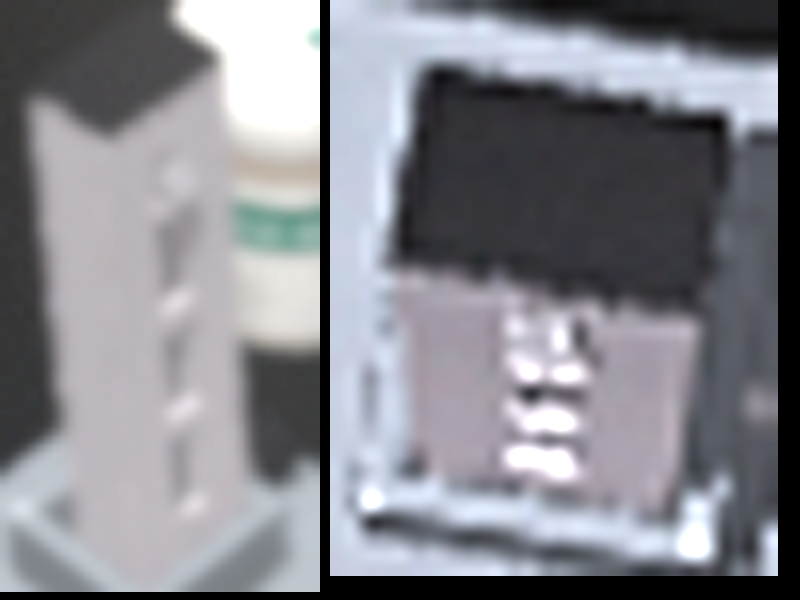

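Request:
{"fn": "apply_moves", "kwargs": {"plan": "0 -1.5 0 0 0 0 1; 0 -3 0 0 0 0 1; 0 -3 0 0 0 0 1; 0 -3 0 0 0 0 1; 0 -3 0 0 0 0 1; 0 -2 0 0 0 0 1; 0 0 0 0 0 0 1", "squeeze": 100}}

```text
clock: 5.8
eef_pos: [459.5, 37.6, 218.9]
tcp_rot: [-1.572, 0.007, -0.272]
contact_force: [0.5, -0.4, -3.6]
opening: 0.098
```

The mast's front top corners are at (107,135) and (218,62) in the scene crop, and at (395,263) and (708,305) in the top crop. Now I'll triangulate them.

```bash
python3 - <<'E'
from h import *
import pickle
def tri(a,b):
    (o1,d1),(o2,d2)=a,b
    d1=d1/np.linalg.norm(d1);d2=d2/np.linalg.norm(d2)
    t=np.linalg.lstsq(np.c_[d1,-d2],o2-o1,rcond=None)[0]
    p,q=o1+t[0]*d1,o2+t[1]*d2
    return (p+q)/2,np.linalg.norm(p-q)
S=lambda p:ray("scene",(214+p[0]/8-.45,122+p[1]/8-.45))
T=lambda p:ray("top",(258+(p[0]-330)/16-.47,139+p[1]/16-.47))
L=tri(S((107,135)),T((395,263)));R=tri(S((218,62)),T((708,305)));print(L,R,(L[0]+R[0])/2)
y=-.164;u=np.array([np.cos(y),np.sin(y)]);v=np.array([-u[1],u[0]])
for P in(L,R):
  d=P[0][:2]-[616.2,158.9];print(d@u,d@v)
# foot in the scene: check calib bias. foot origin at several hyps projected in both
for h in(0,6,12):
  for b in(0,5,11):
    q=[]
    for sd in(20,-20):
        X=np.r_[np.array([616.2,158.9])+u*b+v*sd,197+h]
        a=proj("scene",X);c=proj("top",X);q+=[(a-[214-.45,122-.45])*8,(c-[258-.47,139-.47])*16+[330,0]]
    print(h,b,np.round(np.r_[tuple(q)]))
s=r.sense();print(s["eef_pos"],s["contact_force"],s["wrist_torque"])
cv2.imwrite("pics/f.png",cv2.resize(r.grab_frame("wrist"),(800,600),interpolation=cv2.INTER_CUBIC));pickle.dump(s,open("s2.pkl","wb"))
E
```

```text
(array([620.056, 178.246, 204.932]), np.float64(0.4799785616552049)) (array([616.5  , 137.98 , 198.412]), np.float64(0.8738289687347388)) [618.278 158.113 201.672]
0.645532830579288 19.715476772759406
3.7111133200336095 -20.59070349635888
0 0 [109. 162. 394. 280. 229.  75. 697. 331.]
0 5 [ 94. 151. 401. 243. 214.  65. 703. 294.]
0 11 [ 76. 139. 409. 198. 197.  54. 711. 249.]
6 0 [108. 143. 393. 272. 229.  56. 698. 323.]
6 5 [ 92. 133. 400. 234. 214.  47. 704. 285.]
6 11 [ 74. 120. 408. 189. 196.  35. 712. 240.]
12 0 [106. 124. 392. 263. 228.  37. 699. 315.]
12 5 [ 91. 114. 399. 226. 213.  28. 705. 277.]
12 11 [ 73. 101. 407. 180. 195.  16. 713. 232.]
[459.542  37.599 218.862] [ 0.477 -0.396 -3.611] [ 0.029 -0.095 -0.022]
```

View pics/f.png

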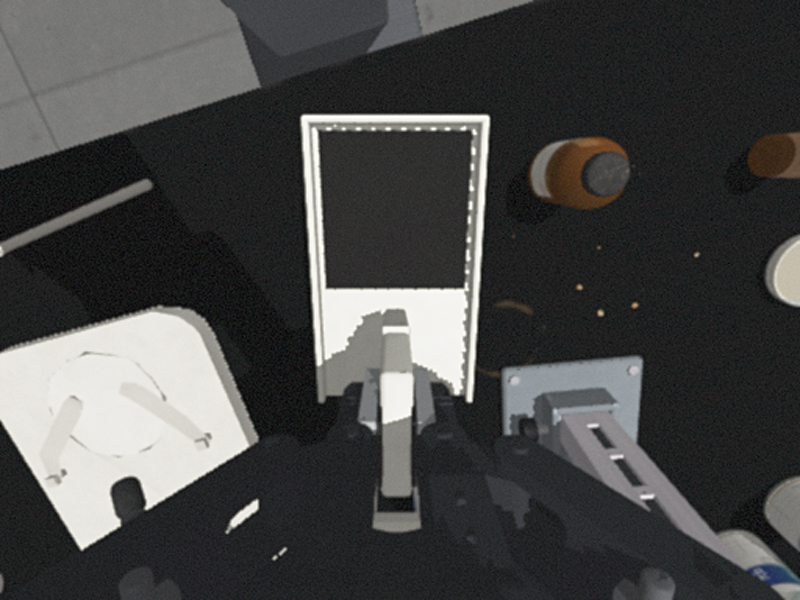

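The wrist view shows the shelf held square in the grip, with the tray at (303,117) to (488,117) and the rib at column 397. The slots are visible at about (600,435), (625,470) and (650,500). I'll zoom in on those.

```bash
python3 - <<'E'
import cv2,numpy as np
b=cv2.imread("pics/f.png")
z=lambda i,s:cv2.resize(i,None,fx=s,fy=s,interpolation=cv2.INTER_CUBIC)
out=np.zeros((600,800,3),np.uint8)
out[:, :500]=z(b[380:530,555:680],4)          # slots origin (555,380) x4
out[:590,505:800]=z(b[380:552,357:443],3.43)[:590,:295] # plate origin (357,380)
cv2.imwrite("pics/g.png",np.clip(out*1.2,0,255).astype(np.uint8))
E
```

```text
(no output)
```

View pics/g.png

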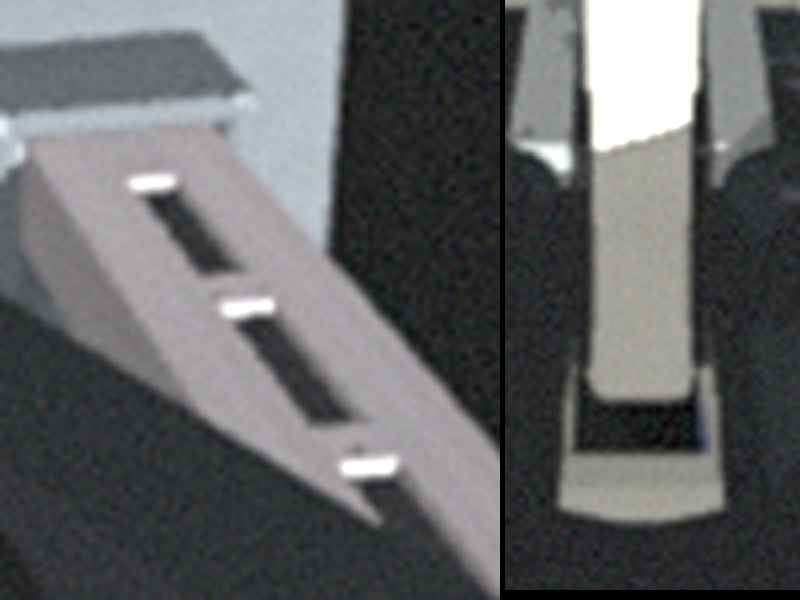

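```bash
cat > fit.py <<'E'
from h import *
import pickle
from scipy.optimize import least_squares
s=pickle.load(open("s2.pkl","rb"))
o=lambda p,z0,sc:np.array([(z0[0]+p[0]/sc)*.64-.3,(z0[1]+p[1]/sc)*.64-.3])
px=[];M=[]
W=4.8
for pts,z in(([(127,178),(178,174)],45),([(219,301),(275,296)],85),([(338,464),(400,458)],125),([(200,274),(243,270)],77),([(310,425),(368,420)],117)):
    # image left = robot's right (y-)?  left pixel is y-
    px+=[o(p,(555,380),4) for p in pts];M+=[(0,-W,z),(0,W,z)]
px=np.array(px);M=np.array(M)
def world(P,M):
    x,y,h,a=P;c,sn=np.cos(a),np.sin(a);return np.c_[x+c*M[:,0]-sn*M[:,1],y+sn*M[:,0]+c*M[:,1],M[:,2]+h]
def res(P,px,M,pr,w):
    return np.r_[np.ravel([proj("wrist",X,s)-q for X,q in zip(world(P,M),px)]),(np.array(P)-pr)/w]
for w in((50,50,50,.01),(50,50,50,.3),(2,50,50,.01)):
    f=least_squares(res,[618,158,5,-.164],args=(px,M,[618,158,5,-.164],np.array(w)));print("slots x y h yaw",f.x,np.round(f.fun[:-4],1).reshape(-1,2)[::2].tolist())
# shelf, in world at that moment: grip point pose
q=[o(p,(0,0),1) for p in((303,117),(488,117),(320,402),(471,402))]+[o((p[0]-505,p[1]),(357,380),3.43) for p in((558,505),(725,505))]
N=np.array([(-95.5-1.5,-36.5,-63),(-95.5-1.5,36.5,-63),(36,-36.5,-63),(36,36.5,-63),(36,-17,13),(36,17,13)],float)
for k in(slice(0,4),slice(0,6)):
    g=least_squares(lambda P:np.ravel([proj("wrist",X,s)-a for X,a in zip(world(P,N[k]),q[k])]),[460,38,234,-.27]);print("grip",g.x,"tcp",s["eef_pos"],s["tcp_rot"],np.round(g.fun,1))
E
python3 fit.py
```

```text
slots x y h yaw [615.938 158.883  11.12   -0.164] [[-0.1, -0.1], [-0.1, 0.2], [-0.2, -0.4], [-0.2, 0.1], [0.1, 0.2]]
slots x y h yaw [615.934 158.881  11.125  -0.168] [[-0.1, -0.1], [-0.1, 0.2], [-0.2, -0.4], [-0.2, 0.1], [0.1, 0.2]]
slots x y h yaw [617.505 159.548   9.415  -0.164] [[0.1, 0.1], [0.0, 0.2], [-0.3, -0.5], [-0.2, 0.2], [0.0, 0.1]]
grip [458.089  38.707 232.337  -0.272] tcp [459.542  37.599 218.862] [-1.572  0.007 -0.272] [ 2.  -1.  -2.1 -1.   1.7  1.1 -1.6  1.3]
grip [459.406  38.714 231.958  -0.269] tcp [459.542  37.599 218.862] [-1.572  0.007 -0.272] [  2.4   1.4  -2.2   1.1   2.4   2.4  -1.2   2.3 -17.3  -2.6  16.3  -2.6]
```

The wrist view puts the slot column at (616, 158.9) with yaw -0.165 and h of about 9 to 11, while the fixed cameras give h of about 5. Entering with the grip point at about z = 174.5 covers the whole 0-12 mm range. I'll move to a standoff above the bottle's height.

```bash
python3 - <<'E'
from h import *
rows((555,168.5,212),-.164,9)
E
```

```text
[0.64 0.05 1.69] [ 0.01 -0.69 -0.05]
[0.66 0.05 1.68] [ 0.01 -0.69 -0.05]
[0.68 0.05 1.67] [ 0.01 -0.69 -0.05]
[0.7  0.05 1.66] [ 0.01 -0.69 -0.05]
[0.72 0.06 1.66] [ 0.01 -0.69 -0.05]
[0.74 0.06 1.65] [ 0.01 -0.69 -0.05]
[0.76 0.06 1.64] [ 0.01 -0.69 -0.05]
[0.78 0.06 1.63] [ 0.01 -0.69 -0.05]
[0.8  0.06 1.62] [ 0.01 -0.69 -0.05]
```

Request:
{"fn": "apply_moves", "kwargs": {"plan": "0.6 0 1.2 0 -0.7 0 1; 0.7 0 1.7 0 -0.7 0 1; 0.7 0 1.7 0 -0.7 0 1; 0.7 0 1.7 0 -0.7 0 1; 0.7 0 1.7 0 -0.7 0 1; 0.7 0 1.7 0 -0.7 0 1; 0.7 0 1.7 0 -0.7 0 1; 0.7 0 1.4 0 -0.7 0 1; 0.4 0 0.6 0 -0.3 0 1; 0 0 0 0 0 0 1; 0 0 0 0 0 0 1"}}

```text
clock: 6.95
eef_pos: [551.1, 168.4, 208.3]
tcp_rot: [-1.575, 0.018, -0.157]
contact_force: [-0.3, 0.4, -4.1]
opening: 0.097
```

```bash
python3 - <<'E'
from h import *
rows((555,168.5,159),-.164,1)
E
```

```text
[0.47 4.92 0.09] [ 0.24  0.43 -1.04]
```

Request:
{"fn": "apply_moves", "kwargs": {"plan": "0.3 1 0.1 0.2 0.4 -1 1; 0 1.3 0 0 0 0 1; 0 1.3 0 0 0 0 1; 0 0.9 0 0 0 0 1; 0 0 0 0 0 0 1; 0 0 0 0 0 0 1"}}

```text
clock: 7.55
eef_pos: [552.3, 166.2, 160.3]
tcp_rot: [-1.573, 0.003, -0.166]
contact_force: [1.1, 0.4, -2.6]
opening: 0.099
```

```bash
python3 - <<'E'
from h import *
rows((555,168.5,159),-.164,1)
E
```

```text
[0.23 0.13 0.27] [ 0.13 -0.1  -0.18]
```

Request:
{"fn": "apply_moves", "kwargs": {"plan": "0.2 0.1 0.3 0.1 -0.1 -0.2 1; 0 0 0 0 0 0 1; 0 0 0 0 0 0 1"}}

```text
clock: 7.85
eef_pos: [555.7, 169.3, 160.1]
tcp_rot: [-1.571, -0.002, -0.164]
contact_force: [0.1, -0.6, -2.5]
opening: 0.101
```

```bash
python3 - <<'E'
from h import *
import pickle
s=r.sense();print(s["eef_pos"],s["tcp_rot"]);pickle.dump(s,open("s3.pkl","wb"))
z=lambda i,k:cv2.resize(i,None,fx=k,fy=k,interpolation=cv2.INTER_CUBIC)
S=r.grab_frame("scene");T=r.grab_frame("top");W=r.grab_frame("wrist")
cv2.imwrite("pics/s3.png",S);cv2.imwrite("pics/t3.png",T);cv2.imwrite("pics/w3.png",W)
out=np.zeros((600,800,3),np.uint8)
out[:400,:400]=z(S[110:210,200:300],4)
out[:400,405:797]=z(W[120:316,160:356],2)
out[402:600,:400]=z(T[150:249,230:430],2)
cv2.imwrite("pics/i.png",out)
E
```

```text
[555.683 169.269 160.057] [-1.571 -0.002 -0.164]Traceback (most recent call last):
  File "<stdin>", line 9, in <module>
ValueError: could not broadcast input array from shape (392,392,3) into shape (400,392,3)
```

```bash
python3 - <<'E'
import cv2,numpy as np
z=lambda i,k:cv2.resize(i,None,fx=k,fy=k,interpolation=cv2.INTER_CUBIC)
S,T,W=[cv2.imread(f"pics/{k}3.png") for k in "stw"]
out=np.zeros((600,800,3),np.uint8)
out[:400,:400]=z(S[110:210,200:300],4)
out[:392,405:797]=z(W[120:316,160:356],2)
out[402:600,:400]=z(T[150:249,230:430],2)
cv2.imwrite("pics/i.png",out)
E
```

View pics/i.png

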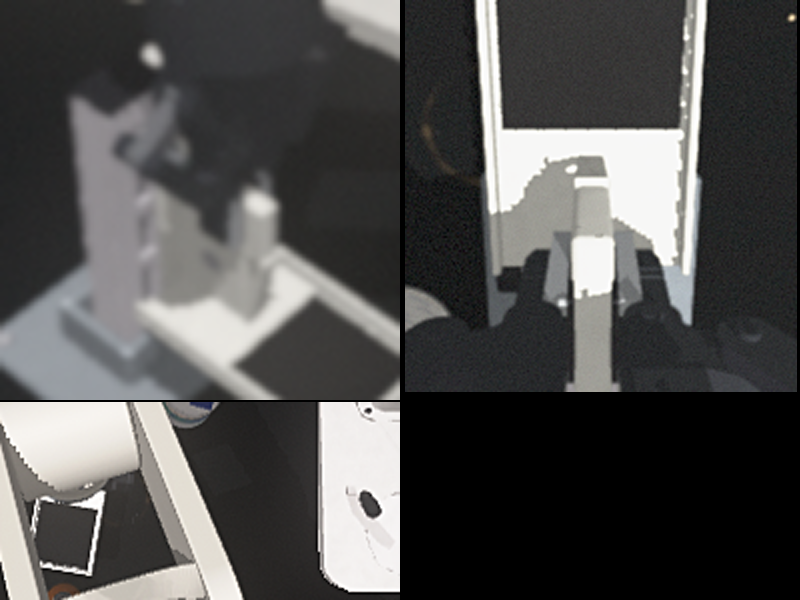

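The wrist view shows the rib at column 592, which matches the middle of the foot (edges 487 and 698), so the lateral alignment is good. I'll push in slowly by feel.

Request:
{"fn": "apply_moves", "kwargs": {"plan": "0.4 0 0 0 0 0 1; 0.4 0 0 0 0 0 1; 0.4 0 0 0 0 0 1; 0.3 0 0 0 0 0 1; 0 0 0 0 0 0 1; 0 0 0 0 0 0 1"}}

```text
clock: 8.6
eef_pos: [572.2, 166.4, 160.3]
tcp_rot: [-1.57, -0.003, -0.164]
contact_force: [0.6, 0.2, -3.5]
opening: 0.1
```

Request:
{"fn": "apply_moves", "kwargs": {"plan": "0.25 0 0 0 0 0 1; 0.25 0 0 0 0 0 1; 0 0 0 0 0 0 1"}}

```text
clock: 8.9
eef_pos: [577.3, 165.5, 160.2]
tcp_rot: [-1.57, -0.002, -0.164]
contact_force: [-1.1, 0.3, -3.0]
opening: 0.097
```

Request:
{"fn": "apply_moves", "kwargs": {"plan": "0.25 0 0 0 0 0 1; 0.2 0 0 0 0 0 1; 0 0 0 0 0 0 1"}}

```text
clock: 9.2
eef_pos: [581.7, 164.8, 160.2]
tcp_rot: [-1.571, -0.001, -0.164]
contact_force: [-2.4, -0.3, -1.8]
opening: 0.1
```

Request:
{"fn": "apply_moves", "kwargs": {"plan": "0.2 0 0 0 0 0 1; 0 0 0 0 0 0 1"}}

```text
clock: 9.4
eef_pos: [582.4, 164.6, 160.0]
tcp_rot: [-1.571, 0.002, -0.164]
contact_force: [-2.7, 1.0, -1.8]
opening: 0.098
```

Request:
{"fn": "apply_moves", "kwargs": {"plan": "0.2 0 0 0 0 0 1; 0 0 0 0 0 0 1"}}

```text
clock: 9.6
eef_pos: [583.0, 164.5, 160.0]
tcp_rot: [-1.571, 0.005, -0.165]
contact_force: [-4.3, 1.6, -1.4]
opening: 0.099
```

Contact comes at about 33.5 mm from the nominal face, which means the plate is on the face with b of about 2. Next I'll press down gently.

Request:
{"fn": "apply_moves", "kwargs": {"plan": "0 0.3 0 0 0 0 1; 0 0.3 0 0 0 0 1; 0 0 0 0 0 0 1"}}

```text
clock: 9.9
eef_pos: [582.7, 164.9, 155.3]
tcp_rot: [-1.571, 0.005, -0.164]
contact_force: [-5.4, 1.4, -3.4]
opening: 0.096
```

Request:
{"fn": "apply_moves", "kwargs": {"plan": "0 0.25 0 0 0 0 1; 0 0 0 0 0 0 1"}}

```text
clock: 10.1
eef_pos: [582.4, 165.1, 153.6]
tcp_rot: [-1.571, 0.005, -0.164]
contact_force: [-6.4, 0.4, -2.6]
opening: 0.1
```

Request:
{"fn": "apply_moves", "kwargs": {"plan": "0 0.25 0 0 0 0 1; 0 0.25 0 0 0 0 1; 0 0 0 0 0 0 1"}}

```text
clock: 10.4
eef_pos: [582.3, 165.5, 150.3]
tcp_rot: [-1.57, 0.005, -0.164]
contact_force: [-5.8, 0.2, -5.7]
opening: 0.096
```

Request:
{"fn": "apply_moves", "kwargs": {"plan": "0 0.25 0 0 0 0 1; 0 0.15 0 0 0 0 1; 0 0 0 0 0 0 1"}}

```text
clock: 10.7
eef_pos: [582.3, 165.6, 147.0]
tcp_rot: [-1.57, 0.004, -0.163]
contact_force: [-4.9, 0.8, -1.4]
opening: 0.099
```

Request:
{"fn": "apply_moves", "kwargs": {"plan": "0 0.2 -0.05 0 0 0 1; 0 0.15 0 0 0 0 1; 0 0 0 0 0 0 1"}}

```text
clock: 11.0
eef_pos: [582.5, 165.3, 143.9]
tcp_rot: [-1.569, 0.004, -0.164]
contact_force: [-4.3, -0.3, 3.0]
opening: 0.098
```

Request:
{"fn": "apply_moves", "kwargs": {"plan": "0 0.2 -0.03 0 0 0 1; 0 0.15 0 0 0 0 1; 0 0 0 0 0 0 1"}}

```text
clock: 11.3
eef_pos: [582.7, 165.5, 144.0]
tcp_rot: [-1.568, 0.003, -0.164]
contact_force: [-4.8, -0.0, -1.6]
opening: 0.102
```

Request:
{"fn": "apply_moves", "kwargs": {"plan": "0 0.3 0 0 0 0 1; 0 0.3 0 0 0 0 1; 0 0.3 0 0 0 0 1"}}

```text
clock: 11.6
eef_pos: [583.7, 166.1, 143.3]
tcp_rot: [-1.566, 0.001, -0.165]
contact_force: [-16.0, -2.2, 31.6]
opening: 0.102
```

It stops hard at TCP z = 143.3, which implies h of about 8.8 and agrees with the wrist estimate. I'll take the load off and look.

Request:
{"fn": "apply_moves", "kwargs": {"plan": "0 0 0 0 0 0 1; 0 -0.05 0 0 0 0 1; 0 0 0 0 0 0 1; 0 0 0 0 0 0 1"}}

```text
clock: 12.0
eef_pos: [582.4, 165.4, 144.0]
tcp_rot: [-1.568, 0.003, -0.165]
contact_force: [-3.9, 0.4, 0.7]
opening: 0.102
```

Request:
{"fn": "apply_moves", "kwargs": {"plan": "0 -0.1 0 0 0 0 1; 0 -0.1 0 0 0 0 1; 0 -0.1 0 0 0 0 1"}}

```text
clock: 12.3
eef_pos: [582.3, 165.2, 145.7]
tcp_rot: [-1.568, 0.004, -0.165]
contact_force: [-0.4, 1.2, -8.5]
opening: 0.096
```

```bash
python3 - <<'E'
from h import *
s=r.sense();print(s["eef_pos"],s["tcp_rot"],s["contact_force"])
z=lambda i,k:cv2.resize(i,None,fx=k,fy=k,interpolation=cv2.INTER_CUBIC)
S=r.grab_frame("scene");W=r.grab_frame("wrist")
cv2.imwrite("pics/s4.png",S);cv2.imwrite("pics/w4.png",W)
out=np.zeros((560,800,3),np.uint8)
out[:560,:400]=z(S[118:188,205:255],8)
out[:400,400:]=z(W[200:300,203:303],4)
cv2.imwrite("pics/j.png",np.clip(out*1.3,0,255).astype(np.uint8))
E
```

```text
[582.275 165.209 145.723] [-1.568  0.004 -0.165] [-0.357  1.196 -8.501]
```

View pics/j.png

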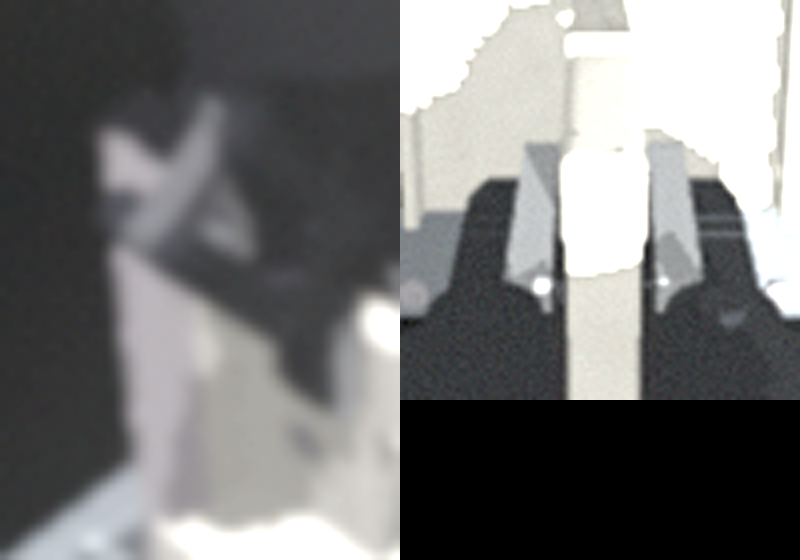

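The picture doesn't show the catch. I'll test the lock with a gentle upward pull.

Request:
{"fn": "apply_moves", "kwargs": {"plan": "0 -0.1 0 0 0 0 1; 0 -0.1 0 0 0 0 1"}}

```text
clock: 12.6
eef_pos: [581.2, 164.9, 146.2]
tcp_rot: [-1.569, 0.006, -0.165]
contact_force: [0.4, 1.3, -15.1]
opening: 0.101
```

Request:
{"fn": "apply_moves", "kwargs": {"plan": "0 -0.15 0 0 0 0 1; 0 0 0 0 0 0 1"}}

```text
clock: 12.8
eef_pos: [580.9, 164.7, 146.0]
tcp_rot: [-1.57, 0.007, -0.165]
contact_force: [1.1, 1.9, -10.6]
opening: 0.098
```

The upward pull is held at 146 with 12 N, where the shelf had slid freely before, so it's locked. I'll settle it down and release.

Request:
{"fn": "apply_moves", "kwargs": {"plan": "0.1 0.2 0 0 0 0 1; 0 0.15 0 0 0 0 1; 0 0.1 0 0 0 0 1; 0 0 0 0 0 0 1; 0 0 0 0 0 0 1"}}

```text
clock: 13.3
eef_pos: [582.6, 164.9, 144.5]
tcp_rot: [-1.569, 0.006, -0.166]
contact_force: [-2.4, 0.2, -4.8]
opening: 0.098
```

Request:
{"fn": "apply_moves", "kwargs": {"plan": "0 0 0 0 0 0 0.8; 0 0 0 0 0 0 0.6; 0 0 0 0 0 0 0.5; 0 0 0 0 0 0 0.5; 0 0 0 0 0 0 0.5; 0 0 0 0 0 0 0.5"}}

```text
clock: 13.9
eef_pos: [587.4, 165.6, 147.8]
tcp_rot: [-1.565, -0.005, -0.165]
contact_force: [-0.8, 0.2, 0.2]
opening: 0.499
```

```bash
python3 - <<'E'
from h import *
rows((575,165.5,235),-.164,4)
rows((421.5,179.5,235),-.164,8,(575,165.5,240),-.164)
E
```

```text
[-0.29 -2.18 -0.04] [-0.08 -0.02  0.07]
[-0.3  -2.18 -0.04] [-0.08 -0.02  0.07]
[-0.3  -2.18 -0.05] [-0.08 -0.02  0.07]
[-0.3  -2.18 -0.05] [-0.08 -0.02  0.07]
[-1.92  0.06 -0.14] [0. 0. 0.]
[-1.92  0.06 -0.14] [0. 0. 0.]
[-1.92  0.06 -0.14] [0. 0. 0.]
[-1.92  0.06 -0.14] [0. 0. 0.]
[-1.92  0.06 -0.14] [0. 0. 0.]
[-1.92  0.06 -0.14] [0. 0. 0.]
[-1.92  0.06 -0.14] [0. 0. 0.]
[-1.92  0.06 -0.14] [0. 0. 0.]
```

Request:
{"fn": "apply_moves", "kwargs": {"plan": "-0.4 -1 0 0 0 0 0.5; 0 -2 0 0 0 0 0.5; 0 -2.5 0 0 0 0 0.4; 0 -3 0 0 0 0 0.2; 0 -2 0 0 0 0 0; 0 0 0 0 0 0 0"}}

```text
clock: 14.5
eef_pos: [580.9, 165.8, 258.9]
tcp_rot: [-1.566, -0.003, -0.165]
contact_force: [0.0, -0.0, 0.8]
opening: 0.996
```

Request:
{"fn": "apply_moves", "kwargs": {"plan": "-1.9 0.1 -0.1 0 0 0 0; -2 0.1 -0.1 0 0 0 0; -2 0.1 -0.1 0 0 0 0; -2 0.1 -0.1 0 0 0 0; -2 0.1 -0.1 0 0 0 0; -2 0 -0.1 0 0 0 0; -2 0 -0.1 0 0 0 0; -1 0 -0.1 0 0 0 0; 0 0 0 0 0 0 0; 0 0 0 0 0 0 0"}}

```text
clock: 15.5
eef_pos: [423.6, 181.7, 248.5]
tcp_rot: [-1.568, -0.0, -0.165]
contact_force: [-0.7, -0.1, 1.1]
opening: 0.999
```

```bash
python3 - <<'E'
from h import *
import pickle
s=r.sense();print(s["eef_pos"],s["tcp_rot"]);pickle.dump(s,open("s5.pkl","wb"))
z=lambda i,k:cv2.resize(i,None,fx=k,fy=k,interpolation=cv2.INTER_CUBIC)
S=r.grab_frame("scene");W=r.grab_frame("wrist");T=r.grab_frame("top")
for n,i in zip("swt",(S,W,T)):cv2.imwrite(f"pics/{n}5.png",i)
out=np.zeros((600,800,3),np.uint8)
out[:600,:350]=z(S[115:215,202:260],6)[:600,:348].copy() if False else cv2.resize(S[115:215,202:260],(350,600),interpolation=cv2.INTER_CUBIC)
out[:337,352:800]=cv2.resize(W,(448,337),interpolation=cv2.INTER_AREA)
out[340:600,352:612]=z(T[140:205,240:305],4)
cv2.imwrite("pics/k.png",out)
rows((421.5,179.5,120),-.164,1)
E
```

```text
[423.613 181.676 248.529] [-1.568 -0.    -0.165]
[-0.21 12.85 -0.29] [-0.16 -0.1   0.  ]
```

View pics/k.png

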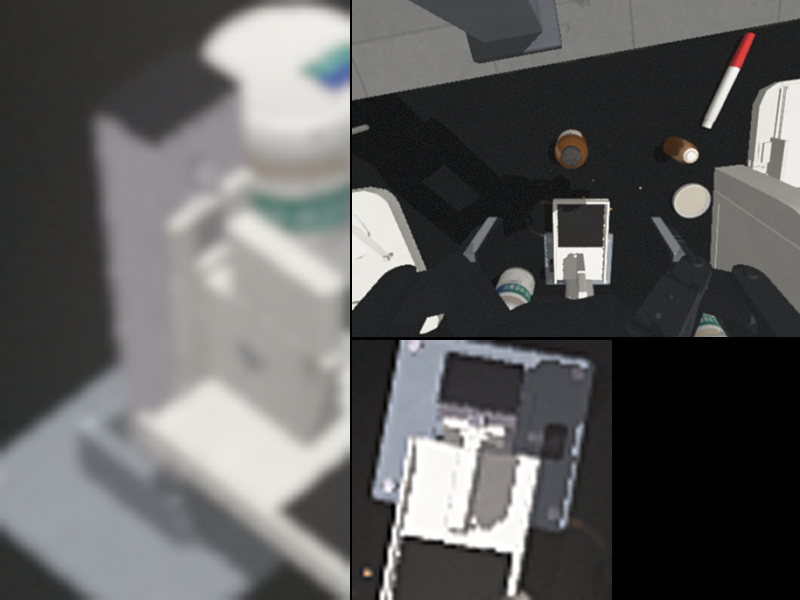

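The shelf hangs square on the mast, and the catch wedge is visible above the plate top in the scene crop at (205,165). The bottle cap is at (571,156) in the wrist panel.

```bash
python3 - <<'E'
from h import *
import pickle
s=pickle.load(open("s5.pkl","rb"))
w=lambda p,z:atz("wrist",((p[0]-352)*512/448,p[1]*384/337),z,s)
print("cap",w((571,156),92),"tray front",w((553,200),97),w((609,199),97),"grip pred tray front",np.array([582.5,165])-97*np.array([.9866,-.1633]))
E
```

```text
cap [420.691 180.308  92.   ] tray front [474.211 147.165  97.   ] [485.024 220.142  97.   ] grip pred tray front [486.8  180.84]
```

Request:
{"fn": "apply_moves", "kwargs": {"plan": "-0.2 1 -0.3 0 0 0 0; 0 3 0 0 0 0 0; 0 3.5 0 0 0 0 0; 0 3 0 0 0 0 0; 0 1 0 0 0 0 0; 0 0 0 0 0 0 0; 0 0 0 0 0 0 0"}}

```text
clock: 16.35
eef_pos: [424.3, 178.3, 128.6]
tcp_rot: [-1.567, -0.002, -0.168]
contact_force: [-0.4, -0.9, 0.6]
opening: 1.002
```

Request:
{"fn": "apply_moves", "kwargs": {"plan": "-0.3 1 0.1 0 0 0 0; 0 2.5 0 0 0 0 0; 0 3 0 0 0 0 0; 0 2 0 0 0 0 0; 0 1 0 0 0 0 0; 0 0.2 0 0 0 0 0; 0 0 0 0 0 0 0"}}

```text
clock: 17.05
eef_pos: [427.7, 183.5, 33.8]
tcp_rot: [-1.559, -0.015, -0.168]
contact_force: [0.2, 0.2, 0.8]
opening: 0.998
```

Request:
{"fn": "apply_moves", "kwargs": {"plan": "-0.6 0.5 -0.4 -0.6 0 0.8 0; 0 0 0 0 0 0 0; 0 0 0 0 0 0 0"}}

```text
clock: 17.35
eef_pos: [422.1, 181.0, 30.4]
tcp_rot: [-1.568, -0.003, -0.168]
contact_force: [0.3, 0.1, -0.4]
opening: 1.0
```

Now I'll close on the bottle.

Request:
{"fn": "apply_moves", "kwargs": {"plan": "-0.1 0.2 -0.1 -0.2 0 0.2 0.3; 0 0 0 0 0 0 0.4; 0 0 0 0 0 0 0.6; 0 0 0 0 0 0 0.8; 0 0 0 0 0 0 0.8; 0 0 0 0 0 0 0.8; 0 0 0 0 0 0 0.8", "squeeze": 30}}

```text
clock: 18.05
eef_pos: [421.5, 180.3, 29.3]
tcp_rot: [-1.571, -0.0, -0.168]
contact_force: [-0.3, -0.0, 1.3]
opening: 0.504
```

Request:
{"fn": "apply_moves", "kwargs": {"plan": "0 -1 0 0 0 0 0.8; 0 -2 0 0 0 0 0.8; 0 -3 0 0 0 0 0.8; 0 -3 0 0 0 0 0.8; 0 -2.5 0 0 0 0 0.8; 0 -1 0 0 0 0 0.8; 0 0 0 0 0 0 0.8; 0 0 0 0 0 0 0.8"}}

```text
clock: 18.85
eef_pos: [420.0, 179.7, 160.4]
tcp_rot: [-1.573, 0.002, -0.168]
contact_force: [0.2, 0.7, -1.0]
opening: 0.502
```

```bash
python3 - <<'E'
from h import *
rows((523,175,155),-.164,6)
E
```

```text
[1.71 0.09 0.21] [ 0.02 -0.04 -0.02]
[1.71 0.09 0.21] [ 0.02 -0.04 -0.02]
[1.71 0.09 0.21] [ 0.02 -0.04 -0.02]
[1.71 0.09 0.21] [ 0.02 -0.04 -0.02]
[1.71 0.09 0.21] [ 0.02 -0.04 -0.02]
[1.71 0.09 0.2 ] [ 0.02 -0.04 -0.02]
```

Request:
{"fn": "apply_moves", "kwargs": {"plan": "1 0 0.2 0 0 0 0.8; 1.5 0 0.2 0 0 0 0.8; 1.7 0 0.2 0 0 0 0.8; 1.7 0 0.2 0 0 0 0.8; 1.7 0 0.2 0 0 0 0.8; 1.2 0.1 0.2 0 0 0 0.8; 0.5 0.1 0 0 0 0 0.8; 0 0 0 0 0 0 0.8; 0 0 0 0 0 0 0.8"}}

```text
clock: 19.75
eef_pos: [519.7, 173.8, 148.8]
tcp_rot: [-1.579, 0.012, -0.168]
contact_force: [-1.2, 0.1, -1.3]
opening: 0.503
```

```bash
python3 - <<'E'
from h import *
rows((523,175,125),-.164,1)
E
```

```text
[0.33 2.37 0.19] [ 0.47 -0.23 -0.7 ]
```

Request:
{"fn": "apply_moves", "kwargs": {"plan": "0.3 0.5 0.2 0.5 -0.2 -0.7 0.8; 0 0.7 0 0 0 0 0.8; 0 0.7 0 0 0 0 0.8; 0 0.3 0 0 0 0 0.8; 0 0 0 0 0 0 0.8; 0 0 0 0 0 0 0.8"}}

```text
clock: 20.35
eef_pos: [520.8, 175.5, 124.5]
tcp_rot: [-1.57, 0.0, -0.163]
contact_force: [-0.2, -0.5, -1.0]
opening: 0.503
```

```bash
python3 - <<'E'
from h import *
rows((523,175,118),-.164,1)
E
```

```text
[ 0.22  0.65 -0.02] [-0.04  0.05 -0.02]
```

Request:
{"fn": "apply_moves", "kwargs": {"plan": "0.2 0.2 0 0 0 0 0.8; 0 0.2 0 0 0 0 0.8; 0 0 0 0 0 0 0.8"}}

```text
clock: 20.65
eef_pos: [523.3, 175.3, 120.7]
tcp_rot: [-1.57, -0.0, -0.163]
contact_force: [-0.1, 0.1, -0.5]
opening: 0.502
```

Request:
{"fn": "apply_moves", "kwargs": {"plan": "0 0.15 0 0 0 0 0.8; 0 0.15 0 0 0 0 0.8; 0 0 0 0 0 0 0.8"}}

```text
clock: 20.95
eef_pos: [523.5, 175.3, 117.5]
tcp_rot: [-1.57, -0.001, -0.163]
contact_force: [0.0, -0.1, -0.5]
opening: 0.5
```

Request:
{"fn": "apply_moves", "kwargs": {"plan": "0 0.15 0 0 0 0 0.8; 0 0 0 0 0 0 0.8"}}

```text
clock: 21.15
eef_pos: [523.5, 175.3, 116.0]
tcp_rot: [-1.57, -0.001, -0.163]
contact_force: [-0.5, 0.1, -1.6]
opening: 0.508
```

Request:
{"fn": "apply_moves", "kwargs": {"plan": "0 0.15 0 0 0 0 0.8; 0 0 0 0 0 0 0.8"}}

```text
clock: 21.35
eef_pos: [523.6, 175.4, 114.5]
tcp_rot: [-1.569, -0.001, -0.163]
contact_force: [-0.3, 0.4, 0.5]
opening: 0.504
```

Request:
{"fn": "apply_moves", "kwargs": {"plan": "0 0.15 0 0 0 0 0.8; 0 0 0 0 0 0 0.8"}}

```text
clock: 21.55
eef_pos: [523.4, 175.6, 113.6]
tcp_rot: [-1.569, -0.0, -0.163]
contact_force: [-2.2, -0.2, 5.0]
opening: 0.502
```

Request:
{"fn": "apply_moves", "kwargs": {"plan": "0 0.1 0 0 0 0 0.8; 0 0 0 0 0 0 0.8"}}

```text
clock: 21.75
eef_pos: [523.4, 175.8, 113.6]
tcp_rot: [-1.569, -0.001, -0.163]
contact_force: [-1.2, 0.2, 3.7]
opening: 0.5
```

The bottle touches down at the expected floor height, with bottom z at about 84.3. I'll release it.

Request:
{"fn": "apply_moves", "kwargs": {"plan": "0 0 0 0 0 0 0.45; 0 0 0 0 0 0 0.4; 0 0 0 0 0 0 0.3; 0 0 0 0 0 0 0.2; 0 0 0 0 0 0 0.2; 0 0 0 0 0 0 0.2"}}

```text
clock: 22.35
eef_pos: [523.8, 175.9, 113.5]
tcp_rot: [-1.568, -0.002, -0.163]
contact_force: [-0.4, 0.3, 0.9]
opening: 0.799
```

Request:
{"fn": "apply_moves", "kwargs": {"plan": "0 -0.5 0 0 0 0 0.2; 0 -1.5 0 0 0 0 0.2; 0 -2.5 0 0 0 0 0.2; 0 -3 0 0 0 0 0.2; 0 -3 0 0 0 0 0.2; 0 -3 0 0 0 0 0.2; -3 -1 0 0 0 0 0.2; -4 0 0 0 0 0 0.2; -4 0 -1 0 0 0 0.2; -4 0 -2 0 0 0 0.2; -2 0 -2 0 0 0 0.2; 0 0 0 0 0 0 0.2; 0 0 0 0 0 0 0.2"}}

```text
clock: 23.65
eef_pos: [342.1, 153.5, 267.7]
tcp_rot: [-1.565, -0.005, -0.164]
contact_force: [0.3, 0.5, 0.1]
opening: 0.802
```

```bash
python3 - <<'E'
from h import *
s=r.sense();print(s["eef_pos"],s["contact_force"])
S=r.grab_frame("scene");T=r.grab_frame("top")
cv2.imwrite("pics/s6.png",S);cv2.imwrite("pics/t6.png",T)
out=np.zeros((600,800,3),np.uint8)
out[:,:400]=cv2.resize(S[108:228,200:280],(400,600),interpolation=cv2.INTER_CUBIC)
out[:,402:800]=cv2.resize(T[130:280,170:270],(398,600),interpolation=cv2.INTER_CUBIC)
cv2.imwrite("pics/l.png",out)
E
```

```text
[342.133 153.456 267.652] [0.271 0.531 0.112]
```

View pics/l.png

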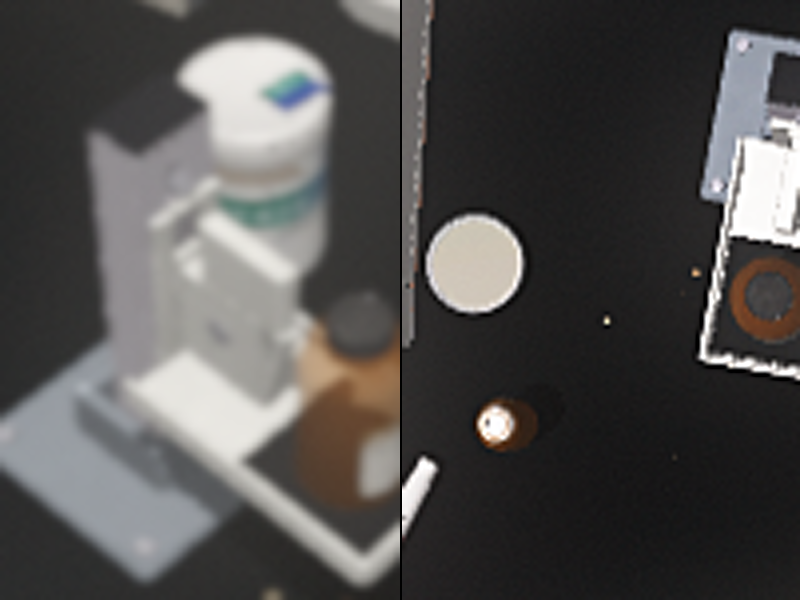

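The bottle stands upright inside the tray, the shelf hangs square, and the dropper and petri dish haven't moved. I'll hand it in.

Request:
{"fn": "apply_moves", "kwargs": {"plan": "0 0 0 0 0 0 0.2; 0 0 0 0 0 0 0.2; 0 0 0 0 0 0 0.2; 0 0 0 0 0 0 0.2; 0 0 0 0 0 0 0.2"}}

```text
clock: 24.25
eef_pos: [345.2, 154.7, 267.1]
tcp_rot: [-1.566, -0.004, -0.164]
contact_force: [-0.1, 0.2, 0.3]
opening: 0.801
```

```bash
python3 -c "
from rig import r
print(r.sense()['clock'],r.sense()['contact_force'],r.sign_off())"
```

```text
the job is handed in; nothing more can be done
24.25 [-0.11619897  0.17747942  0.31936802] None
```

The shelf is hung on the post and appears locked, the amber bottle stands upright in its tray, and I handed the job in at 24.3 s. The sign-off gives no verdict.

- **Shelf:** I pushed the claws in with about 5 N and pressed down to a hard stop, at about 32 N measured at the wrist. An upward pull of about 12 N was then held about 2 mm above the stop, so I take the catch as locked.
- **Bottle:** It touched down at about 5 N, at the tray height I expected for the hung shelf. In the last picture it is upright inside the lip.
- **Other items:** In the final pictures the dropper bottle and petri dish look unmoved, and the arm never went near the jar. The arm was clear and read about zero force.

**Weaker checks:**
- I judged the catch by feel. One picture looked at for it showed nothing, and in the later ones it appears only as a blurred shape.
- My estimates of how high the mast stands disagreed: about 5 mm from the fixed cameras and 9–11 mm from the wrist camera. The stop and the bottle's touch-down both fit about 9 mm.
- A coarse picture reading put the tray's front about 7 mm from where the arm's position put it. I aimed the bottle between the two, and it ended up well inside the lip.

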